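# Line up three blocks in the marking-out jig and hold its sprung rule at the red mark

### The job

Push the three brown blocks back so that each has its end flush and square against the wooden fence of the marking-out jig, in a row under the path of the steel rule. Then take the black knob of the spring-return rule, pull the rule out towards you until its black pointer stands on the red mark, and keep holding it there so that a line can be struck across the row: finish with the knob still in the gripper, because the spring takes the rule back if it is let go. Leave the rule at home until the blocks are lined up, and leave the other tools on the bench alone.

Things in the scene. Friction and masses are not known exactly. Their poses are not given: they have to be found in the camera images.
- block_a: one of three alike dark brown sawn wooden blocks, 50 x 105 x 22 mm (x, y, z), lying flat on the bench; origin at the centre of its underside, its own y along its 105 mm length. It starts 20 to 50 mm short of the fence, up to 0.15 rad askew to it, with one 50 mm end facing the fence, in the left lane (about 90 mm left of the fence's middle).
- block_b: one of three alike dark brown sawn wooden blocks, 50 x 105 x 22 mm (x, y, z), lying flat on the bench; origin at the centre of its underside, its own y along its 105 mm length. It starts 20 to 50 mm short of the fence, up to 0.15 rad askew to it, with one 50 mm end facing the fence, in the middle lane.
- block_c: one of three alike dark brown sawn wooden blocks, 50 x 105 x 22 mm (x, y, z), lying flat on the bench; origin at the centre of its underside, its own y along its 105 mm length. It starts 20 to 50 mm short of the fence, up to 0.15 rad askew to it, with one 50 mm end facing the fence, in the right lane (about 90 mm right of the fence's middle).
- fence (a point): point on the bench top under the middle of the jig's wooden fence, in the plane of its front face (which looks at the robot). x points away from the robot, square into the fence; y along the fence to the left; z up. The fence is 270 mm long, 26 mm thick, 26 mm high, fixed to the bench.
- jig: the fixed jig; origin and axes as fence. Left of the fence an aluminium rail (30 mm wide, 22 mm high, centre line y = 170 mm) runs along x from 155 mm in front of the fence's face to 80 mm behind it, with a grey spring drum (44 mm high) at its rear. A white scale, 20 mm high, ticks every 10 mm, lies along the rail's left side.
- carriage: blue carriage (50 x 44 mm, top at 44 mm) on the rail with the knob and a flat steel rule (20 mm wide, underside at 30 mm: passes 8 mm over the blocks). Slides only along the fence's x, towards the robot (-x), 110 mm at most, against a spring: 3 N at home, 40 N/m more. At home the rule is above the fence and the origin coincides with fence; it moves with the carriage.
- knob (a point): centre of the grip of the black knob, 70 mm above the bench. The knob is upright and round, 30 mm in diameter from 60 to 82 mm above the bench, tapering to 24 mm below that; its top is at 86 mm. It may be gripped from above in any direction. It moves with the carriage; axes as fence.
- pointer (a point): the tip of the black pointer (3 mm wide) that sticks out over the white scale on the left of the carriage; moves with the carriage. Axes as fence.
- mark (a point): middle of the red mark, a fixed red tab across the white scale, 10 mm wide along x (the direction of travel) and 22.5 mm above the bench. The pointer must come over it (same x in the fence's frame). It is set 35 to 80 mm out from the pointer's home. Axes as fence.
- pencil: bystander, loose; leave it where it lies. Origin at the centre of its underside. Red pencil, 168 mm long, near the right end of the jig.
- square: bystander, loose; leave it where it lies. Origin at the centre of its underside. Grey metal speed square, a triangle of 178 mm.
- marker: bystander, loose; leave it where it lies. Origin at the centre of its underside. Black and blue marker pen, 128 mm long, in front left of the jig.

How it is judged:
By the outcome, as a careful person would: the job done as asked, in the order asked, and still so for the second after the job is handed in, while the arm keeps its last pose, push and grip.
It also fails if it takes over 64 s, if anything falls off the work surface, if the arm or the gripper's body presses on something with over 40 N, if the wrist force passes 120 N, or if a joint passes its speed limit or range.

### The arm

A 6-joint arm with a two-finger parallel gripper is mounted at the origin on a cart in front of the work surface, level with it; the furniture and walls round the work are solid. World frame = base frame: x ahead of the robot, y to its left, z up, the work surface at z = 0. Lengths are in m, angles in rad, forces in N, time in s.
With the tool pointing down it reaches from about 0.35 to 0.85 m from the base axis. Payload 8.1 kg.
Tool frame: the origin (TCP) lies at the centre of the arm's flange, where the gripper is bolted on; the fingertips stand 186 mm ahead of it and the grasp point (between the pads) lies 167 mm ahead of it (robot.grasp_offset is the distance from the TCP to the grasp point, in m); z points along the fingers, y is the line along which they close (so a half turn about z gives the same grasp; the last joint's range is limited). The gripper opens to 93 mm and grips with 3 to 60 N. Pads are 15 mm wide; open, the fingers measure 128 mm over their backs; the gripper's body (75 mm by 188 mm) begins 65 mm behind the grasp point.
Start: joints at [1.047, 0.13, 1.488, -0, 1.523, -0.085], TCP at [0.255, 0.543, 0.405] pointing down, gripper open.
Joint ranges: [-2.96, 2.96], [-0.89, 2.26], [0.02, 2.5], [-1.34, 4.48], [0, 2.73], [-2.66, 2.66]. Speed limits (rad/s): [2.39, 2.39, 2.79, 3.14, 3.14, 3.14].

### API

Orientations are given as a rotation vector (axis times angle).
In Python, from plant import robot gives the robot as it stands.
- The arm moves only by the tool drive_tool, never from a script. Its argument "moves" is one flat list of numbers, 7 for each row, row after row: the finger opening in mm, from 0 to 93, then the shift along the tool's x, y, z in mm, then the turn, a rotation vector about the tool's x, y, z in degrees. A call has 1 to 8 rows; each row shifts and turns the commanded pose from where the row before left it, along the tool's axes as they then stand; what a row does not reach is not made up. A row lasts 1/10 s, in which the tool goes at most 50 mm and 8.59 degrees, less where a joint would pass 70% of its speed; a pose out of reach is approached as far as the arm can. A call is refused whole if a number of a shift passes 50 or a number of a turn 8.59, either way. A call with a gripper value outside its range is refused whole. The fingers move at their own pace and stop on an object; "grip_force" is the grip in N (left out, the last holds). Time passes only in rows, so rows that do not move let the fingers close. It gives the time, the measured TCP pose, the force, the opening and the grip force at its end, in the units of the state.
- robot.read_state(): the state, without advancing time (a new reading comes with each control period).
- robot.read_camera(name): name is "side" or "top"; returns a dict with "color" (400x640x3 uint8, red, green, blue), "depth" (400x640 float32, m along the optical axis (not along the pixel's ray), 0 where there is no reading), "mtx" (3x3 intrinsics, pixels), "dist_coeffs" ([k1, k2, p1, p2, k3] as OpenCV has them; the pictures are not rectified), "R" (3x3) and "t" (3): a world point X has camera coordinates R X + t. Camera axes: x right, y down, z forward; pixel columns grow to the right and rows downward; lengths in m; the calibration is good to about 2 mm. A picture is of the moment at which its call begins.
- robot.close_job(): hands the job in; it is judged then, once.
The state is a dict: "t": time; "q": joint angles; "dq": joint speeds; "joint_torque": joint torques, N m; "tool_pos": TCP position; "orientation": TCP orientation; "force": force on the tool from outside, world axes, zero at the start; "wrist_torque": the same for the moment, N m; "opening": finger opening in m; "gripper_force": force on a finger pad.
Only numpy, scipy, OpenCV 4.12 (cv2) and the standard library are available. Lean on these libraries where they do the work, as an engineer would, in place of code of your own. Each camera call takes 0.05 s, during which the arm holds its last target. There are 200 camera calls.

## Working session

There is one attempt and no reset: what is moved stays moved. The work goes in short steps, Python scripts to look and compute and a tool call to move; the robot and the scene stay as the last step left them, time stands still between calls to the robot, and variables do not carry over. Pictures are saved under pics/ and viewed, at most 10 in all, crops included, and the job is handed in when it is done.

Besides the shell and the picture viewer there is one more tool, called after "Emit:" as a command line: name --argument value ..., lists and objects as JSON in quotes. drive_tool: Moves the arm, as the interface text tells. Its arguments: {"type":"object","properties":{"moves":{"type":"array","items":{"type":"number"}},"grip_force":{"type":"number"}},"required":["moves"]}

```bash
mkdir -p pics; ls
cat > h.py <<'E'
import numpy as np, cv2
from plant import robot
def cam(n):
    return robot.read_camera(n)
def ray(c,uv,z):
    uv=np.asarray(uv,float).reshape(-1,1,2)
    p=cv2.undistortPoints(uv,c["mtx"],c["dist_coeffs"]).reshape(-1,2)
    R=np.array(c["R"]);t=np.array(c["t"]).reshape(3)
    o=-R.T@t; d=np.c_[p,np.ones(len(p))]@R
    return o+d*((z-o[2])/d[:,2])[:,None]
def proj(c,X):
    return cv2.projectPoints(np.asarray(X,float).reshape(-1,1,3),cv2.Rodrigues(np.array(c["R"]))[0],np.array(c["t"],float),c["mtx"],c["dist_coeffs"])[0].reshape(-1,2)
def save(c,f): cv2.imwrite("pics/"+f,c["color"][:,:,::-1])
E
python3 - <<'E'
from h import *
for n in("top","side"):
    c=cam(n); save(c,n+"0.png"); np.savez(n+"0.npz",**c); R=np.array(c["R"]);print(n,-R.T@np.array(c["t"]).ravel(),R[2])
s=robot.read_state();print(s)
E
```

```text
pics
top [ 0.36265107 -0.22859581  1.44508159] [ 0.1363094  -0.01451202 -0.99056002]
side [0.4460155  0.47568367 1.2559119 ] [ 0.0727216  -0.50304111 -0.86119755]
{'t': 0.1, 'q': array([ 1.04658788e+00,  1.31090707e-01,  1.48911460e+00,  6.68220083e-06,
        1.52299464e+00, -8.53979935e-02]), 'dq': array([ 0.00094655, -0.00191815,  0.00041608,  0.00098576,  0.00088412,
       -0.00130683]), 'joint_torque': array([ 1.53116438e-03, -5.61336422e+01, -4.93098092e+01,  7.69691099e-02,
        2.90594070e-02, -2.42563038e-05]), 'tool_pos': array([0.25480041, 0.54300109, 0.40381971]), 'orientation': array([-6.83658892e-01, -3.06580147e+00,  2.40483508e-03]), 'force': array([ 0.36985591,  0.2282552 , -0.2615286 ]), 'wrist_torque': array([ 0.01487074, -0.0280154 , -0.05542314]), 'gripper_force': 0.0, 'opening': 0.093037360357813}
```

View pics/top0.png

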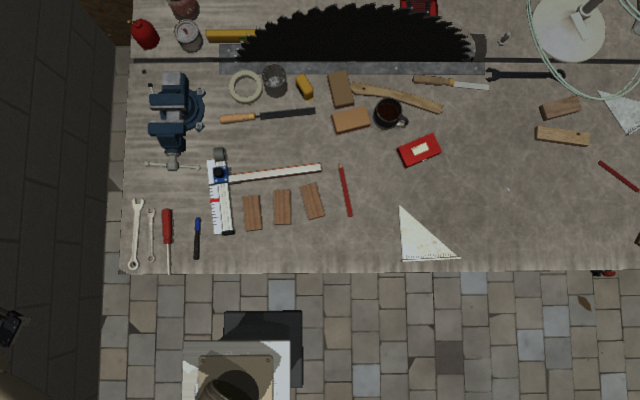

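View pics/side0.png

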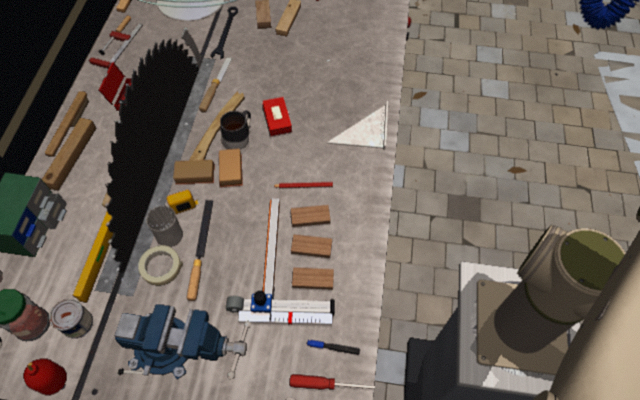

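The top view shows rail/carriage (~(220,190)), the fence under the rule (230–320,172), blocks at (252,212), (282,207), (312,201) and the red mark at (214,200). The side view shows the same jig, with the knob near (262,298), the red mark at (290,318) and the blocks at (312,215/245/277). I'll enlarge both.

Run:
```python
import cv2,numpy as np
a=cv2.imread("pics/top0.png")[140:250,190:360]; b=cv2.imread("pics/side0.png")[175:335,215:365]
cv2.imwrite("pics/t1.png",cv2.resize(a,None,fx=4.7,fy=4.7,interpolation=cv2.INTER_CUBIC))
cv2.imwrite("pics/s1.png",cv2.resize(b,None,fx=3.7,fy=3.7,interpolation=cv2.INTER_CUBIC))
```

```text
(no output)
```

View pics/t1.png

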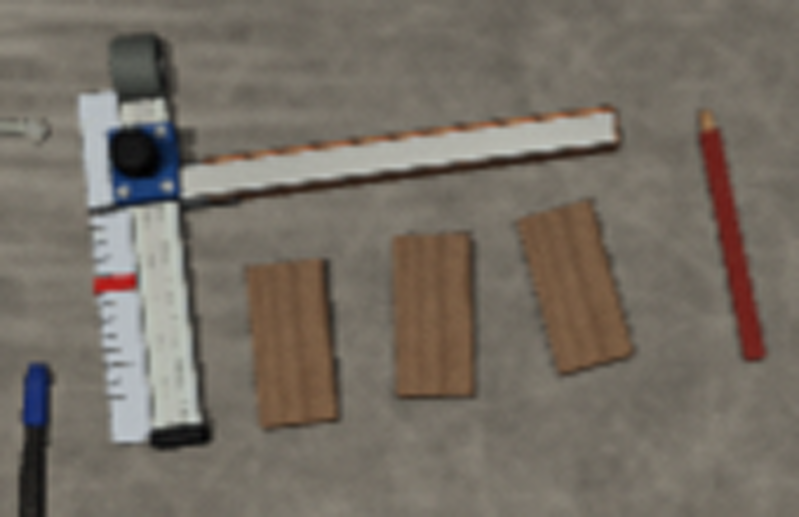

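View pics/s1.png

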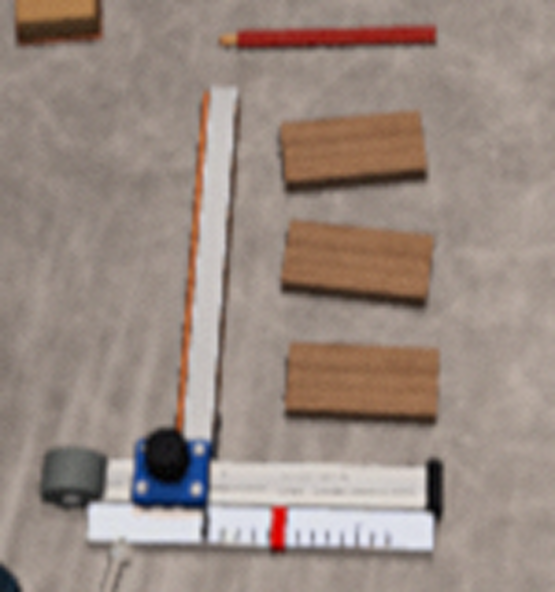

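The crops are clear. Three blocks stand short of the rule/fence, the red mark is on the scale at top crop (115,284) and side crop (278,528), and the pointer line is at the carriage front. Next, measurements from colour masks in both views.

```bash
cat > meas.py <<'E'
from h import *
ROI={"top":(140,250,190,335),"side":(190,335,222,365)}
def masks(c,n):
    r0,r1,c0,c1=ROI[n]; im=np.ascontiguousarray(c["color"][r0:r1,c0:c1])
    h=cv2.cvtColor(cv2.resize(im,None,fx=4,fy=4,interpolation=cv2.INTER_CUBIC),cv2.COLOR_RGB2HSV)
    return h,np.array([c0,r0])
def comps(m,off,amin):
    m=cv2.morphologyEx(m.astype(np.uint8),cv2.MORPH_OPEN,np.ones((5,5)))
    cs=[k for k in cv2.findContours(m,cv2.RETR_EXTERNAL,cv2.CHAIN_APPROX_NONE)[0] if cv2.contourArea(k)>amin]
    return [(k.reshape(-1,2)+.5)/4-.5+off for k in cs]
def rect(c,px,z):
    X=ray(c,px,z)[:,:2]; (ct,wh,a)=cv2.minAreaRect((X*1000).astype(np.float32)); b=cv2.boxPoints((ct,wh,a))
    e=[b[1]-b[0],b[2]-b[1]]; L=max(e,key=np.linalg.norm); 
    if L[0]<0 : L=-L
    return np.array(ct),sorted(wh),np.degrees(np.arctan2(L[1],L[0]))
def run(c,n):
    h,off=masks(c,n); H,S,V=[h[...,i].astype(int) for i in range(3)]
    sel={"block":((H<18)&(S>75)&(S<200)&(V>60),1500,.022),"white":((S<45)&(V>150),600,.03),
     "blue":((H>100)&(H<125)&(S>150),300,.044),"red":(((H<6)|(H>174))&(S>200)&(V>120),60,.0225),"black":((V<38),200,.08)}
    out={}
    for k,(m,a,z) in sel.items():
        for p in comps(m,off,a):
            ct,wh,an=rect(c,p,z); print(n,k,"px",p.mean(0).round(1),"mm",ct.round(1),"size",np.round(wh,1),"ang",round(an,1))
            out.setdefault(k,[]).append(p)
    return out
if __name__=="__main__":
    for n in("top","side"): run(dict(np.load(n+"0.npz")),n)
E
python3 meas.py
```

```text
top block px [251.7 212.6] mm [529.5 -46.1] size [ 51.5 106.1] ang 6.0
top block px [281.8 206.8] mm [ 547.1 -137. ] size [ 51.  106.2] ang 1.4
top block px [311.9 200.8] mm [ 564.7 -228.3] size [ 51.1 106.3] ang 15.1
top block px [276.9 168.1] mm [ 666.  -121.8] size [  5.5 266.7] ang -82.8
top white px [218.8 207.4] mm [542.6  47.5] size [ 55.9 150. ] ang 7.1
top white px [274.2 172.4] mm [ 651.1 -114.4] size [ 19.3 279.6] ang -82.8
top white px [213.  168.7] mm [656.7  64.7] size [54.9 74.3] ang 1.5
top blue px [197.2 224.1] mm [494.6 112.1] size [13.1 36.6] ang -2.0
top blue px [221.6 176.1] mm [637.9  40.1] size [33.8 49.1] ang -53.3
top red px [214. 200.] mm [568.6  68.5] size [ 4.7 22.1] ang -87.7
top black px [196.8 240.6] mm [444.4 104.5] size [13.4 53.9] ang 0.4
top black px [228.2 232.5] mm [465.4  13.8] size [10.9 35.1] ang -82.9
top black px [218.4 172.3] mm [642.3  44.7] size [29.4 30.8] ang -88.9
side block px [312.5 277.4] mm [527.6 -43.8] size [ 53.3 105.3] ang 5.8
side block px [311.2 244.9] mm [ 545.  -134.8] size [ 53.8 105.4] ang 1.8
side block px [309.9 214.5] m
[... 289 characters left out ...]
.7] mm [756.3 -66.1] size [26.  73.1] ang -76.2
side white px [236.9 243.1] mm [ 739.7 -106.1] size [21.2 52.7] ang -84.3
side white px [256.7 212.3] mm [ 710.2 -206.3] size [55.5 68.5] ang 10.2
side white px [288.2 285.3] mm [574.7 -92.1] size [347.9 429.2] ang -84.1
side white px [271.6 237.4] mm [ 649.3 -133.6] size [ 38.3 308.2] ang -79.1
side white px [230.7 192.1] mm [ 790.5 -257.8] size [21.5 52.5] ang 16.5
side blue px [261.6 304. ] mm [639.2  51.3] size [41.7 49.1] ang 8.5
side red px [289.7 317.4] mm [566.6  69.6] size [ 6.9 26.8] ang -84.0
side black px [332.  306.7] mm [466.6  47.4] size [ 6.5 34.6] ang -82.2
side black px [259.7 298. ] mm [639.3  52.2] size [26.2 34.9] ang -78.0
```

Emit:
drive_tool --moves '[15,0,0,0,0,0,-8.1,15,0,0,0,0,0,-8.1,15,0,0,0,0,0,-8.1,15,0,0,0,0,0,-8.1,15,-9,-48,0,0,0,0,15,-9,-48,0,0,0,0,15,-9,-48,0,0,0,0,15,-9,-48,0,0,0,0]'

```text
t: 0.9
tool_pos: [0.3148, 0.3555, 0.4041]
orientation: [0.2, -3.135, 0.001]
force: [1.0, 0.3, 0.2]
opening: 0.0334
gripper_force: 0.0
```

Emit:
drive_tool --moves '[15,-9,-48,0,0,0,0,15,-9,-48,0,0,0,0,15,-9,-48,0,0,0,0,15,-9,-48,0,0,0,0,15,-9,-48,0,0,0,0,15,-9,-48,0,0,0,0,15,-9,-48,0,0,0,0,15,0,0,0,0,0,0]'

```text
t: 1.7
tool_pos: [0.4206, 0.0269, 0.4044]
orientation: [0.187, -3.136, 0.003]
force: [0.0, 0.6, 0.1]
opening: 0.0153
gripper_force: 0.0
```

```bash
cat > st.py <<'E'
from h import *
from scipy.spatial.transform import Rotation as Ro
s=robot.read_state(); a=np.radians(7.2); ex=np.array([np.cos(a),np.sin(a),0]); ey=np.array([-np.sin(a),np.cos(a),0])
p=s["tool_pos"]*1000; R=Ro.from_rotvec(s["orientation"]).as_matrix()
print("t",s["t"],"s %.1f t %.1f z %.1f"%(p@ex,p@ey,p[2]),"R",R[:2,1].round(3),"yaw",np.degrees(np.arctan2(R[1,1],R[0,1])).round(2),"tilt",R[:2,2].round(4),"F s,t,z",np.round([s["force"]@ex,s["force"]@ey,s["force"][2]],1),"open",round(s["opening"]*1000,1),"gf",s["gripper_force"],"q6",s["q"][5].round(2))
E
python3 st.py
```

```text
t 1.7 s 420.6 t -26.0 z 404.4 R [-0.119  0.993] yaw 96.84 tilt [-0.0002 -0.0019] F s,t,z [0.1 0.6 0.1] open 15.3 gf 0.0 q6 -1.75
```

Emit:
drive_tool --moves '[15,-8,-42,10,0,0,-0.35,15,-7,-42,10,0,0,0,15,0,0,45,0,0,0,15,0,0,45,0,0,0,15,0,0,45,0,0,0,15,0,0,35,0,0,0,15,0,0,17,0,0,0,15,0,0,0,0,0,0]'

```text
t: 2.5
tool_pos: [0.4435, -0.0482, 0.1944]
orientation: [0.209, -3.128, -0.003]
force: [0.7, 0.9, 1.3]
opening: 0.0153
gripper_force: 0.0
```

```bash
python3 st.py
```

```text
t 2.5 s 434.0 t -103.4 z 194.4 R [-0.133  0.991] yaw 97.64 tilt [-0.0067  0.0018] F s,t,z [0.8 0.8 1.3] open 15.3 gf 0.0 q6 -1.93
```

Emit:
drive_tool --moves '[15,-5,-6,0,0,0,0,15,-10,0,0,0,0,0,15,-10,0,0,0,0,0,15,-10,0,0,0,0,0,15,-10,0,0,0,0,0,15,-10,0,0,0,0,0,15,0,0,0,0,0,0,15,0,0,0,0,0,0]'

```text
t: 3.3
tool_pos: [0.501, -0.048, 0.1975]
orientation: [0.209, -3.134, -0.0]
force: [-0.5, -0.5, -0.3]
opening: 0.0148
gripper_force: 0.0
```

```bash
python3 st.py
```

```text
t 3.3 s 491.0 t -110.4 z 197.5 R [-0.133  0.991] yaw 97.63 tilt [-0.0005  0.0001] F s,t,z [-0.5 -0.4 -0.3] open 14.8 gf 0.0 q6 -1.9
```

Emit:
drive_tool --moves '[15,-4,0,0,0,0,0.4,15,-4,0,0,0,0,0,15,-3,0,0,0,0,0,15,-3,0,0,0,0,0,15,0,0,0,0,0,0,15,0,0,0,0,0,0]'

```text
t: 3.9
tool_pos: [0.5141, -0.0464, 0.1975]
orientation: [0.197, -3.133, 0.0]
force: [-5.6, -0.9, 3.4]
opening: 0.0149
gripper_force: 3.0
```

```bash
python3 st.py
python3 - <<'E'
from meas import *
for n in("top","side"):
    c=cam(n); save(c,n+"2.png"); h,off=masks(c,n); H,S,V=[h[...,i].astype(int) for i in range(3)]
    for p in comps((H<18)&(S>75)&(S<200)&(V>60),off,1500): print(n,[np.round(v,1) for v in rect(c,p,.022)])
E
```

```text
t 3.9 s 504.3 t -110.5 z 197.5 R [-0.126  0.992] yaw 97.21 tilt [-0.0028 -0.0002] F s,t,z [-5.7 -0.2  3.4] open 14.9 gf 2.981690615415573 q6 -1.89
top [array([ 546.8, -137. ]), array([ 50.8, 105.8]), np.float32(1.6)]
top [array([ 564.7, -228.3]), array([ 50.9, 106.3]), np.float32(15.1)]
top [array([ 666.1, -122.1]), array([  5.6, 266. ]), np.float32(-82.8)]
side [array([585.3, -33.6]), array([55.7, 82.1]), np.float32(7.3)]
side [array([ 583.1, -135.1]), array([31.1, 53.7]), np.float32(-85.0)]
side [array([ 662.4, -121.8]), array([  6.4, 272. ]), np.float32(-82.8)]
```

Emit:
drive_tool --moves '[15,-1,0,0,0,0,0,15,-1,0,0,0,0,0,15,0,0,0,0,0,0,15,0,0,0,0,0,0]'

```text
t: 4.4
tool_pos: [0.515, -0.0464, 0.1971]
orientation: [0.197, -3.129, 0.0]
force: [-13.6, -2.4, 10.7]
opening: 0.0149
gripper_force: 7.3
```

```bash
python3 st.py
```

```text
t 4.4 s 505.1 t -110.5 z 197.1 R [-0.126  0.992] yaw 97.22 tilt [-0.0066 -0.0004] F s,t,z [-13.8  -0.7  10.7] open 14.9 gf 7.277420237660408 q6 -1.88
```

Emit:
drive_tool --moves '[15,20,0,0,0,0,0,15,28,0,-20,0,0,0,15,25,-30,-20,0,0,0,15,0,-40,0,0,0,0,15,0,-20,20,0,0,0,15,0,0,22,0,0,0,15,0,0,0,0,0,0,15,0,0,0,0,0,0]'

```text
t: 5.2
tool_pos: [0.4554, -0.1443, 0.1956]
orientation: [0.197, -3.134, -0.001]
force: [0.5, -0.2, -0.4]
opening: 0.0151
gripper_force: 0.0
```

```bash
python3 st.py
```

```text
t 5.2 s 433.7 t -200.2 z 195.6 R [-0.125  0.992] yaw 97.21 tilt [-0.0015  0.0008] F s,t,z [ 0.5 -0.2 -0.4] open 15.1 gf 0.0 q6 -2.11
```

Block b: push 70 mm to the expected contact, then 2 mm more.

Emit:
drive_tool --moves '[15,-16,0,0,0,0,0,15,-10,0,0,0,0,0,15,-8,0,0,0,0,0,15,-8,0,0,0,0,0,15,-8,0,0,0,0,0,15,-8,0,0,0,0,0,15,-6,0,0,0,0,0,15,0,0,0,0,0,0]'

```text
t: 6.0
tool_pos: [0.5198, -0.1364, 0.1958]
orientation: [-0.198, 3.135, -0.0]
force: [1.0, -0.4, 0.2]
opening: 0.0149
gripper_force: 0.0
```

Emit:
drive_tool --moves '[15,-3,0,0,0,0,0,15,-2,0,0,0,0,0,15,-1,0,0,0,0,0,15,0,0,0,0,0,0,15,0,0,0,0,0,0]'

```text
t: 6.5
tool_pos: [0.525, -0.1358, 0.1958]
orientation: [0.197, -3.135, 0.0]
force: [-0.8, -0.4, -1.1]
opening: 0.0152
gripper_force: 0.0
```

```bash
python3 st.py
```

```text
t 6.5 s 503.8 t -200.5 z 195.8 R [-0.125  0.992] yaw 97.2 tilt [-0. -0.] F s,t,z [-0.8 -0.3 -1.1] open 15.2 gf 0.0 q6 -2.04
```

Emit:
drive_tool --moves '[15,-1,0,0,0,0,0,15,-1,0,0,0,0,0,15,-1,0,0,0,0,0,15,0,0,0,0,0,0,15,0,0,0,0,0,0]'

```text
t: 7.0
tool_pos: [0.5273, -0.1355, 0.1956]
orientation: [0.197, -3.133, -0.0]
force: [-6.8, -1.3, 4.3]
opening: 0.0151
gripper_force: 3.5
```

```bash
python3 st.py
```

```text
t 7.0 s 506.2 t -200.5 z 195.6 R [-0.125  0.992] yaw 97.21 tilt [-0.0027  0.    ] F s,t,z [-6.9 -0.5  4.3] open 15.1 gf 3.4752949699759483 q6 -2.04
```

Emit:
drive_tool --moves '[15,-1,0,0,0,0,0,15,0,0,0,0,0,0,15,0,0,0,0,0,0]'

```text
t: 7.3
tool_pos: [0.5277, -0.1355, 0.1954]
orientation: [0.197, -3.131, -0.0]
force: [-10.9, -1.2, 9.1]
opening: 0.0149
gripper_force: 5.8
```

```bash
python3 st.py
```

```text
t 7.3 s 506.5 t -200.5 z 195.4 R [-0.125  0.992] yaw 97.21 tilt [-0.0047  0.    ] F s,t,z [-10.9   0.2   9.1] open 14.9 gf 5.764671340584755 q6 -2.04
```

Emit:
drive_tool --moves '[15,20,0,0,0,0,0,15,28,0,-20,0,0,0,15,27,-30,-20,0,0,0,15,0,-40,0,0,0,0,15,0,-30,20,0,0,0,15,0,0,20,0,0,0,15,0,0,0,0,0,0,15,0,0,0,0,0,0]'

```text
t: 8.1
tool_pos: [0.4669, -0.2435, 0.1955]
orientation: [0.197, -3.134, -0.002]
force: [0.2, -0.9, -0.5]
opening: 0.0149
gripper_force: 0.0
```

```bash
python3 st.py
```

```text
t 8.1 s 432.7 t -300.1 z 195.5 R [-0.125  0.992] yaw 97.21 tilt [-0.0013  0.001 ] F s,t,z [ 0.1 -0.9 -0.5] open 14.9 gf 0.0 q6 -2.27
```

Emit:
drive_tool --moves '[15,-20,0,0,0,0,0,15,-10,0,0,0,0,0,15,-8,0,0,0,0,0,15,-8,0,0,0,0,0,15,-8,0,0,0,0,0,15,-8,0,0,0,0,0,15,-6,0,0,0,0,0,15,-3,0,0,0,0,0]'

```text
t: 8.9
tool_pos: [0.5381, -0.2349, 0.1957]
orientation: [0.198, -3.135, -0.0]
force: [-1.3, -1.3, 0.3]
opening: 0.0151
gripper_force: 0.3
```

Emit:
drive_tool --moves '[15,-1,0,0,0,0,0,15,-1,0,0,0,0,0,15,-1,0,0,0,0,0,15,0,0,0,0,0,0,15,0,0,0,0,0,0]'

```text
t: 9.4
tool_pos: [0.5397, -0.2347, 0.1956]
orientation: [0.197, -3.133, -0.001]
force: [-6.5, -0.2, 3.4]
opening: 0.0153
gripper_force: 2.8
```

```bash
python3 st.py
```

```text
t 9.4 s 506.1 t -300.5 z 195.6 R [-0.125  0.992] yaw 97.19 tilt [-0.0022  0.0003] F s,t,z [-6.4  0.6  3.4] open 15.3 gf 2.787325792014599 q6 -2.19
```

Emit:
drive_tool --moves '[15,-1,0,0,0,0,0,15,0,0,0,0,0,0,15,0,0,0,0,0,0,15,30,0,0,0,0,0,15,40,0,-30,0,0,0,15,50,0,0,0,0,0,15,50,0,0,0,0,0,15,0,0,0,0,0,0]'

```text
t: 10.2
tool_pos: [0.3676, -0.2549, 0.2237]
orientation: [0.193, -3.131, -0.005]
force: [0.0, -1.3, -0.9]
opening: 0.0153
gripper_force: 0.0
```

```bash
python3 st.py
python3 - <<'E'
from meas import *
for n in("top","side"):
    c=cam(n); save(c,n+"3.png"); h,off=masks(c,n); H,S,V=[h[...,i].astype(int) for i in range(3)]
    for p in comps((H<18)&(S>75)&(S<200)&(V>60),off,1000): print(n,[np.round(v,1) for v in rect(c,p,.022)])
a=cv2.imread("pics/top3.png")[150:240,205:345]
b=cv2.imread("pics/side3.png")[190:330,225:365]
a=cv2.resize(a,(790,508),interpolation=cv2.INTER_CUBIC);cv2.imwrite("pics/t3z.png",a)
cv2.imwrite("pics/s3z.png",cv2.resize(b,(590,590),interpolation=cv2.INTER_CUBIC))
E
```

```text
t 10.2 s 332.8 t -298.9 z 223.7 R [-0.123  0.992] yaw 97.05 tilt [-0.0047  0.0027] F s,t,z [-0.1 -1.3 -0.9] open 15.3 gf 0.0 q6 -2.41
top [array([575.6, -38.4]), array([ 52.1, 109.2]), np.float32(7.7)]
top [array([ 588.1, -126.5]), array([ 52.1, 108.4]), np.float32(7.4)]
top [array([ 601.2, -230.1]), array([ 51.2, 108.3]), np.float32(7.2)]
top [array([ 666.1, -121.7]), array([  5.6, 266.7]), np.float32(-82.8)]
side [array([573. , -35.1]), array([ 55.7, 107. ]), np.float32(7.1)]
side [array([ 585.4, -124.3]), array([ 57.6, 106.1]), np.float32(5.7)]
side [array([ 598.4, -227.6]), array([ 55.4, 105.4]), np.float32(7.2)]
side [array([ 662.5, -122.1]), array([  6.5, 271.3]), np.float32(-82.8)]
```

View pics/t3z.png

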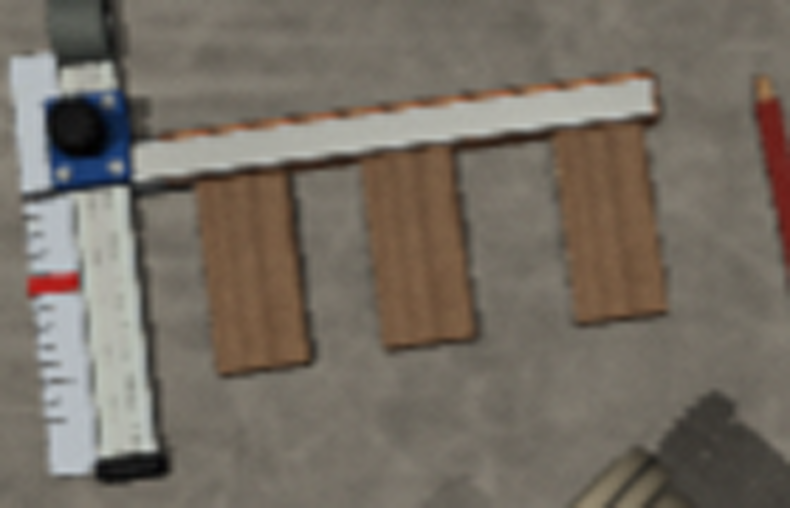

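Blocks now sit at the fence. Block a may be about 1 mm short, by both touch and vision. I'll fit edge lines for a finer angle.

```bash
cat > edges.py <<'E'
from meas import *
import sys
def ed(cs):
  a=np.radians(7.2);M=np.array([[np.cos(a),np.sin(a)],[-np.sin(a),np.cos(a)]])
  for n,c in cs.items():
    h,off=masks(c,n); H,S,V=[h[...,i].astype(int) for i in range(3)]
    for p in comps((H<18)&(S>75)&(S<200)&(V>60),off,1500):
        X=ray(c,p,.022)[:,:2]*1000@M.T; s,t=X.T
        if np.ptp(t)>90: 
            k=(s>s.max()-4)&(t>t.min()+8)&(t<t.max()-8)
            print(n,"fence rear slope",np.degrees(np.polyfit(t[k],s[k],1)[0]).round(2)); continue
        lo,hi=s.min(),s.max(); k=(s>lo+12)&(s<lo+85); m=np.median(t)
        A=[np.degrees(np.polyfit(s[k&q],t[k&q],1)[0]) for q in(t>m+10,t<m-10)]
        k=(s<lo+25)&(abs(t-m)<18); f=np.polyfit(t[k]-m,s[k],1)
        print(n,"t %.1f sides rel yaw"%m,np.round(A,2),"near edge s %.1f, yaw %.2f"%(f[1],-np.degrees(f[0])),"side width",(t[t>m+10].mean()-t[t<m-10].mean()).round(1))
if __name__=="__main__":
    ed({n:cam(n) for n in("top","side")})
E
python3 edges.py
```

```text
top t -110.7 sides rel yaw [-0.02  0.64] near edge s 512.2, yaw 0.63 side width 46.5
top t -199.4 sides rel yaw [0.02 0.09] near edge s 514.1, yaw 0.29 side width 46.6
top t -303.4 sides rel yaw [0.22 0.13] near edge s 513.9, yaw -0.43 side width 45.9
top fence rear slope -0.0
side t -102.8 sides rel yaw [1.2 0.5] near edge s 511.2, yaw -0.23 side width 49.5
side t -197.3 sides rel yaw [0.37 0.54] near edge s 512.8, yaw 0.18 side width 49.3
side t -300.2 sides rel yaw [-0.21 -0.35] near edge s 512.8, yaw -0.81 side width 49.2
side fence rear slope -0.1
```

Block a sits 1.5–2 mm short of b and c and is turned about 0.5°, so I'll push it again.

Emit:
drive_tool --moves '[15,-10,45,0,0,0,0,15,-20,45,0,0,0,0,15,-20,45,0,0,0,0,15,-25,43,0,0,0,0,15,-25,11,10,0,0,0,15,0,0,22,0,0,0,15,0,0,0,0,0,0,15,0,0,0,0,0,0]'

```text
t: 11.2
tool_pos: [0.4487, -0.0553, 0.1935]
orientation: [0.199, -3.134, -0.001]
force: [0.6, -0.4, 0.0]
opening: 0.0154
gripper_force: 0.0
```

```bash
python3 st.py
```

```text
t 11.2 s 438.2 t -111.1 z 193.5 R [-0.127  0.992] yaw 97.27 tilt [-0.0018  0.0004] F s,t,z [ 0.5 -0.5  0. ] open 15.4 gf 0.0 q6 -1.93
```

Emit:
drive_tool --moves '[15,-20,1,0,0,0,0,15,-20,0,0,0,0,0,15,-14,0,0,0,0,0,15,-8,0,0,0,0,0,15,-3,0,0,0,0,0,15,-2,0,0,0,0,0,15,0,0,0,0,0,0,15,0,0,0,0,0,0]'

```text
t: 12.0
tool_pos: [0.514, -0.0466, 0.1936]
orientation: [0.197, -3.134, 0.0]
force: [-3.9, -2.0, 4.1]
opening: 0.0145
gripper_force: 2.8
```

```bash
python3 st.py
```

```text
t 12.0 s 504.1 t -110.6 z 193.6 R [-0.125  0.992] yaw 97.2 tilt [-0.0016 -0.0002] F s,t,z [-4.2 -1.5  4.1] open 14.5 gf 2.7740938682109118 q6 -1.89
```

Emit:
drive_tool --moves '[15,-1,0,0,0,0,0,15,-1,0,0,0,0,0,15,-1,0,0,0,0,0,15,0,0,0,0,0,0,15,0,0,0,0,0,0]'

```text
t: 12.5
tool_pos: [0.5152, -0.0464, 0.193]
orientation: [0.197, -3.128, -0.0]
force: [-17.1, -3.7, 12.3]
opening: 0.0151
gripper_force: 9.0
```

```bash
python3 st.py; python3 edges.py
```

```text
t 12.5 s 505.3 t -110.6 z 193.0 R [-0.125  0.992] yaw 97.21 tilt [-0.0076 -0.0004] F s,t,z [-17.4  -1.5  12.3] open 15.1 gf 9.038564935326576 q6 -1.88
top t -204.9 sides rel yaw [16.17  1.57] near edge s 528.0, yaw -55.62 side width 44.0
top t -303.4 sides rel yaw [0.06 0.29] near edge s 514.0, yaw -0.22 side width 45.9
top fence rear slope -0.01
side t -105.9 sides rel yaw [-3.32  5.76] near edge s 539.9, yaw 10.12 side width 48.1
side t -196.8 sides rel yaw [-4.26 -0.3 ] near edge s 553.4, yaw 22.68 side width 46.8
side t -305.9 sides rel yaw [2.07 9.4 ] near edge s 584.5, yaw -33.95 side width 44.8
side fence rear slope -0.1
```

Run:
```python
from h import *
a=cv2.imread("pics/side3.png")[195:300,258:345]
cv2.imwrite("pics/s3y.png",cv2.resize(a,None,fx=5.7,fy=5.7,interpolation=cv2.INTER_CUBIC))
```

```text
(no output)
```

View pics/s3y.png

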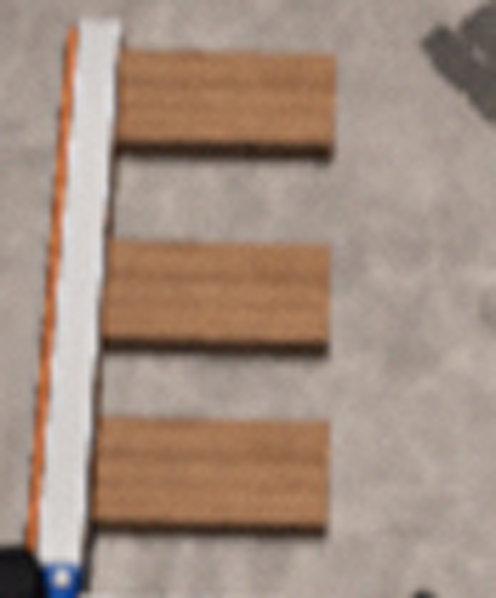

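No gap to the fence is visible in the side crop for any block; a's far end is at (95,470). A slight skew held by friction would explain the 1.6 mm, so I'll drag the near end sideways under light push.

Emit:
drive_tool --moves '[15,0,1,0,0,0,0,15,0,1,0,0,0,0,15,0,1,0,0,0,0,15,0,0,0,0,0,0,15,0,0,0,0,0,0]'

```text
t: 13.1
tool_pos: [0.5148, -0.0445, 0.1928]
orientation: [0.196, -3.128, 0.003]
force: [-17.4, -11.2, 9.0]
opening: 0.0149
gripper_force: 8.9
```

```bash
python3 st.py
```

```text
t 13.1 s 505.2 t -108.6 z 192.8 R [-0.125  0.992] yaw 97.17 tilt [-0.0074 -0.0026] F s,t,z [-18.7  -9.    9. ] open 14.9 gf 8.928853813558817 q6 -1.88
```

Emit:
drive_tool --moves '[15,0,-2,0,0,0,0,15,0,-1,0,0,0,0,15,0,-1,0,0,0,0,15,0,-1,0,0,0,0,15,0,0,0,0,0,0]'

```text
t: 13.6
tool_pos: [0.5154, -0.0477, 0.1926]
orientation: [0.197, -3.128, -0.003]
force: [-15.8, 1.1, 9.9]
opening: 0.0152
gripper_force: 7.6
```

```bash
python3 st.py
```

```text
t 13.6 s 505.4 t -111.9 z 192.6 R [-0.126  0.992] yaw 97.22 tilt [-0.0075  0.0012] F s,t,z [-15.5   3.    9.9] open 15.2 gf 7.623865306377411 q6 -1.89
```

Emit:
drive_tool --moves '[15,2,0,0,0,0,0,15,8,0,0,0,0,0,15,20,0,-10,0,0,0,15,40,0,-20,0,0,0,15,50,0,0,0,0,0,15,50,0,0,0,0,0,15,0,0,0,0,0,0]'

```text
t: 14.3
tool_pos: [0.3431, -0.0683, 0.2211]
orientation: [0.196, -3.132, -0.001]
force: [1.1, -0.6, 0.2]
opening: 0.015
gripper_force: 0.0
```

```bash
python3 st.py; python3 edges.py;python3 edges.py
```

```text
t 14.3 s 331.8 t -110.8 z 221.1 R [-0.124  0.992] yaw 97.15 tilt [-0.003   0.0007] F s,t,z [ 1.  -0.7  0.2] open 15.0 gf 0.0 q6 -2.04
top t -111.1 sides rel yaw [1.2  1.47] near edge s 512.6, yaw 0.78 side width 46.7
top t -199.4 sides rel yaw [-0.03 -0.08] near edge s 514.0, yaw -0.22 side width 46.6
top t -303.4 sides rel yaw [0.05 0.2 ] near edge s 513.9, yaw -0.51 side width 45.8
top fence rear slope -0.01
side t -105.3 sides rel yaw [2.41 0.39] near edge s 511.4, yaw 0.46 side width 49.7
side t -197.0 sides rel yaw [0.68 0.63] near edge s 512.8, yaw 0.27 side width 49.1
side t -300.5 sides rel yaw [ 0.01 -0.22] near edge s 512.8, yaw -0.94 side width 49.1
side fence rear slope -0.08
top t -110.7 sides rel yaw [1.39 1.85] near edge s 512.6, yaw 1.39 side width 46.6
top t -199.4 sides rel yaw [0.01 0.08] near edge s 514.0, yaw -0.54 side width 46.6
top t -303.6 sides rel yaw [0.26 0.18] near edge s 514.0, yaw -0.53 side width 45.8
top fence rear slope 0.0
side t -105.9 sides rel yaw [2.42 0.41] near edge s 511.5, yaw 0.69 side width 49.6
side t -197.8 sides rel yaw [0.59 0.44] near edge s 512.9, yaw 0.19 side width 49.2
side t -300.1 sides rel yaw [-0.38 -0.16] near edge s 512.8, yaw -0.90 side width 49.3
side fence rear slope -0.11
```

Block a is now clearly about 1.5° askew, so it was jammed by friction. I'll grip it lightly by its long sides, which squares it to the tool, and push it on while held.

Emit:
drive_tool --moves '[68,-40,0,-10,0,0,0.0,68,-40,0,0,0,0,0,68,-40,0,0,0,0,0,68,-40,0,0,0,0,0,68,-40,0,0,0,0,0,68,-8,1,0,0,0,0,68,0,0,0,0,0,0,68,0,0,0,0,0,0]'

```text
t: 15.3
tool_pos: [0.5555, -0.042, 0.2328]
orientation: [0.198, -3.133, -0.001]
force: [-1.6, 0.1, -0.4]
opening: 0.0673
gripper_force: 0.0
```

```bash
python3 st.py
```

```text
t 15.3 s 545.9 t -111.3 z 232.8 R [-0.126  0.992] yaw 97.24 tilt [-0.0019  0.0003] F s,t,z [-1.5  0.3 -0.4] open 67.3 gf 0.0 q6 -1.86
```

Emit:
drive_tool --moves '[68,0,0,15,0,0,0,68,0,0,15,0,0,0,68,0,0,7,0,0,0,40,0,0,0,0,0,0,40,0,0,0,0,0,0,40,0,0,0,0,0,0,40,0,0,0,0,0,0,40,0,0,0,0,0,0]' --grip_force 20

```text
t: 16.1
tool_pos: [0.5558, -0.0422, 0.1972]
orientation: [-0.198, 3.135, -0.0]
force: [-0.8, -1.0, 0.8]
opening: 0.0497
gripper_force: 19.9
```

```bash
python3 st.py
```

```text
t 16.1 s 546.2 t -111.5 z 197.2 R [-0.126  0.992] yaw 97.21 tilt [ 0.0006 -0.0002] F s,t,z [-0.9 -0.9  0.8] open 49.7 gf 19.913637042045593 q6 -1.86
```

Emit:
drive_tool --moves '[40,-1,0,0,0,0,0,40,-1,0,0,0,0,0,40,-1,0,0,0,0,0,40,0,0,0,0,0,0,40,0,0,0,0,0,0]'

```text
t: 16.6
tool_pos: [0.5573, -0.0421, 0.1971]
orientation: [0.198, -3.13, 0.0]
force: [-15.6, -2.1, 16.4]
opening: 0.0499
gripper_force: 20.0
```

```bash
python3 st.py
```

```text
t 16.6 s 547.6 t -111.6 z 197.1 R [-0.126  0.992] yaw 97.23 tilt [-0.0053 -0.0005] F s,t,z [-15.7  -0.1  16.4] open 49.9 gf 20.014975368976593 q6 -1.86
```

Emit:
drive_tool --moves '[68,1,0,0,0,0,0,68,0,0,0,0,0,0,68,0,0,0,0,0,0,68,0,0,-25,0,0,0,68,0,0,-40,0,0,0,68,50,0,0,0,0,0,68,50,0,0,0,0,0,68,50,0,0,0,0,0]'

```text
t: 17.4
tool_pos: [0.4077, -0.0608, 0.2619]
orientation: [-0.199, 3.134, -0.001]
force: [-0.6, -0.5, 1.4]
opening: 0.0679
gripper_force: 0.0
```

Emit:
drive_tool --moves '[68,40,0,0,0,0,0,68,0,0,0,0,0,0]'

```text
t: 17.6
tool_pos: [0.3651, -0.0655, 0.2603]
orientation: [0.196, -3.133, -0.001]
force: [-0.4, -0.2, -0.1]
opening: 0.0679
gripper_force: 0.0
```

```bash
python3 st.py; python3 edges.py;python3 edges.py
```

```text
t 17.6 s 354.0 t -110.7 z 260.3 R [-0.125  0.992] yaw 97.16 tilt [-0.0021  0.0002] F s,t,z [-0.4 -0.2 -0.1] open 67.9 gf 0.0 q6 -2.01
top t -111.8 sides rel yaw [1.58 1.69] near edge s 512.8, yaw 1.19 side width 46.7
top t -199.8 sides rel yaw [-0.   -0.04] near edge s 514.0, yaw -0.52 side width 46.5
top t -303.2 sides rel yaw [0.22 0.21] near edge s 514.0, yaw -0.70 side width 45.8
top fence rear slope 0.02
side t -108.0 sides rel yaw [1.45 1.48] near edge s 511.7, yaw 1.52 side width 48.7
side t -197.3 sides rel yaw [0.81 0.66] near edge s 512.8, yaw 0.12 side width 49.2
side t -300.7 sides rel yaw [-0.41 -0.32] near edge s 512.8, yaw -0.68 side width 49.3
side fence rear slope -0.09
top t -111.9 sides rel yaw [1.77 1.59] near edge s 512.8, yaw 1.74 side width 46.7
top t -199.4 sides rel yaw [-0.14 -0.05] near edge s 514.0, yaw -0.34 side width 46.6
top t -303.4 sides rel yaw [0.21 0.22] near edge s 514.0, yaw -0.36 side width 45.8
top fence rear slope 0.02
side t -109.0 sides rel yaw [1.48 1.52] near edge s 511.7, yaw 1.04 side width 48.3
side t -197.3 sides rel yaw [0.42 0.64] near edge s 512.8, yaw 0.33 side width 49.1
side t -300.5 sides rel yaw [-0.05 -0.32] near edge s 512.9, yaw -0.10 side width 49.2
side fence rear slope -0.07
```

Emit:
drive_tool --moves '[68,-45,0,0,0,0,0,68,-45,0,0,0,0,0,68,-45,0,0,0,0,0,68,-45,0,10,0,0,0,68,-25,0,20,0,0,0,68,0,0,20,0,0,0,68,0,0,15,0,0,0,68,0,0,0,0,0,0]'

```text
t: 18.6
tool_pos: [0.5716, -0.0395, 0.193]
orientation: [0.198, -3.129, -0.002]
force: [0.6, 1.3, -0.7]
opening: 0.0679
gripper_force: 0.0
```

```bash
python3 st.py
```

```text
t 18.6 s 562.1 t -110.8 z 193.0 R [-0.126  0.992] yaw 97.24 tilt [-0.006  0.001] F s,t,z [ 0.7  1.2 -0.7] open 67.9 gf 0.0 q6 -1.86
```

Grip harder, back off 4 mm, turn 1.6°, and read the state before pushing.

Emit:
drive_tool --moves '[40,0,0,0,0,0,0,40,0,0,0,0,0,0,40,0,0,0,0,0,0,40,0,0,0,0,0,0,40,4,0,0,0,0,0,40,0,0,0,0,0,1.6,40,0,0,0,0,0,0,40,0,0,0,0,0,0]' --grip_force 35

```text
t: 19.4
tool_pos: [0.5691, -0.0407, 0.1983]
orientation: [-0.153, 3.135, -0.001]
force: [0.9, 0.6, 7.0]
opening: 0.0494
gripper_force: 34.8
```

```bash
python3 st.py
python3 - <<'E'
from meas import *
print(robot.read_state()["wrist_torque"])
c=cam("side"); a=c["color"][190:330,225:365,::-1]; cv2.imwrite("pics/s5.png",cv2.resize(a,(590,590),interpolation=cv2.INTER_CUBIC))
E
python3 edges.py
```

```text
t 19.4 s 559.5 t -111.7 z 198.3 R [-0.097  0.995] yaw 95.58 tilt [ 0.0026 -0.0005] F s,t,z [1.  0.5 7. ] open 49.4 gf 34.844359159469604 q6 -1.83
[ 0.03551588  0.07693578 -0.16883395]
top t -205.0 sides rel yaw [-21.3    3.31] near edge s 519.5, yaw -27.83 side width 41.5
top t -303.4 sides rel yaw [0.36 0.17] near edge s 514.0, yaw -0.47 side width 45.8
side t -111.8 sides rel yaw [-122.6    21.87] near edge s 516.9, yaw 0.31 side width 40.2
side fence rear slope 0.1
```

View pics/s5.png

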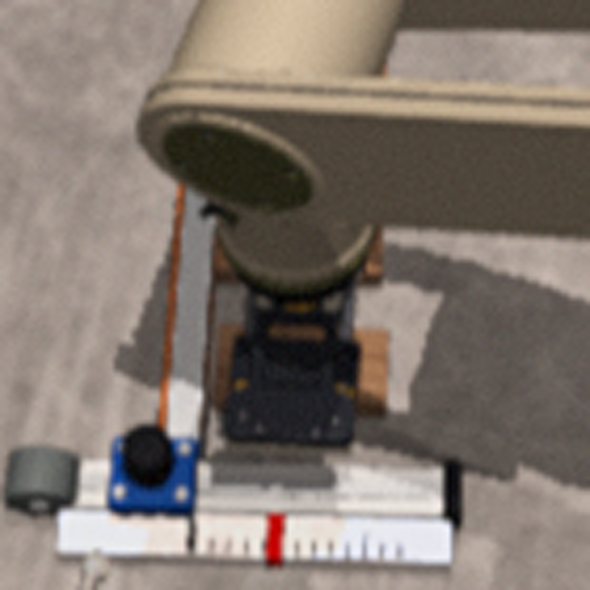

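The side picture shows the gripper over block a at (290,370) with the rule undisturbed. Push it back in.

Emit:
drive_tool --moves '[40,-2,0,0,0,0,0,40,-1,0,0,0,0,0,40,-1,0,0,0,0,0,40,-1,0,0,0,0,0,40,-1,0,0,0,0,0,40,0,0,0,0,0,0,40,0,0,0,0,0,0]'

```text
t: 20.25
tool_pos: [0.5736, -0.0403, 0.1982]
orientation: [0.153, -3.135, 0.001]
force: [-12.6, -1.1, 18.6]
opening: 0.0501
gripper_force: 34.9
```

```bash
python3 st.py; python3 -c "
from h import *
print(robot.read_state()['wrist_torque'])"
```

```text
t 20.25 s 564.1 t -111.9 z 198.2 R [-0.098  0.995] yaw 95.6 tilt [-0.0027 -0.0007] F s,t,z [-12.6   0.5  18.6] open 50.1 gf 34.9088716506958 q6 -1.83
[-0.18305099  2.27978744  0.01564415]
```

Emit:
drive_tool --moves '[68,1,0,0,0,0,0,68,0,0,0,0,0,0,68,0,0,0,0,0,0,68,0,0,-25,0,0,0,68,0,0,-40,0,0,-1.6,68,50,0,0,0,0,0,68,50,0,0,0,0,0,68,50,0,0,0,0,0]'

```text
t: 21.05
tool_pos: [0.4233, -0.0589, 0.2616]
orientation: [-0.198, 3.135, -0.0]
force: [0.1, -0.9, 0.8]
opening: 0.068
gripper_force: 0.0
```

Emit:
drive_tool --moves '[68,50,0,0,0,0,0,68,0,0,0,0,0,0]'

```text
t: 21.25
tool_pos: [0.369, -0.0644, 0.2589]
orientation: [0.196, -3.131, -0.002]
force: [-0.4, 0.4, 0.4]
opening: 0.0679
gripper_force: 0.0
```

```bash
python3 st.py; python3 edges.py;python3 edges.py
```

```text
t 21.25 s 358.0 t -110.1 z 258.9 R [-0.125  0.992] yaw 97.15 tilt [-0.0047  0.0009] F s,t,z [-0.4  0.5  0.4] open 67.9 gf 0.0 q6 -2.01
top t -113.2 sides rel yaw [-0.16  0.49] near edge s 512.1, yaw 0.05 side width 46.7
top t -199.4 sides rel yaw [0.06 0.04] near edge s 514.0, yaw 0.26 side width 46.6
top t -303.4 sides rel yaw [0.16 0.18] near edge s 514.0, yaw -0.12 side width 45.8
top fence rear slope -0.0
side t -107.7 sides rel yaw [1.33 0.34] near edge s 511.0, yaw 0.02 side width 49.0
side t -197.3 sides rel yaw [0.51 0.43] near edge s 512.8, yaw -0.05 side width 49.2
side t -300.1 sides rel yaw [-0.16 -0.16] near edge s 512.8, yaw -0.68 side width 49.2
side fence rear slope -0.09
top t -112.9 sides rel yaw [-0.01  0.53] near edge s 512.1, yaw 0.35 side width 46.5
top t -199.4 sides rel yaw [-0.07  0.07] near edge s 514.0, yaw -0.59 side width 46.6
top t -303.4 sides rel yaw [0.14 0.15] near edge s 514.0, yaw -0.77 side width 45.8
top fence rear slope 0.0
side t -107.3 sides rel yaw [0.3  0.36] near edge s 510.8, yaw 0.46 side width 49.1
side t -197.7 sides rel yaw [0.36 0.53] near edge s 512.9, yaw -0.28 side width 49.0
side t -300.5 sides rel yaw [ 0.1  -0.68] near edge s 512.8, yaw -0.35 side width 49.2
side fence rear slope -0.08
```

Block a is now square, but it stops about 1.9 mm short of the line of b and c. Something seems to obstruct its left front corner, so I'll zoom on that spot before and after.

Run:
```python
from h import *
T=[]
for n in("top","side"):
    c=cam(n); np.savez(n+"6.npz",**c)
    for d in (dict(np.load(n+"0.npz")),c):
        a=np.radians(7.2)
        def w(s,t,z): return [(s*np.cos(a)-t*np.sin(a))/1000,(s*np.sin(a)+t*np.cos(a))/1000,z]
        u=proj(d,[w(615,-100,.02)])[0].astype(int)
        im=d["color"][u[1]-18:u[1]+18,u[0]-26:u[0]+26,::-1]
        im=cv2.resize(im,None,fx=7.6,fy=8,interpolation=cv2.INTER_LANCZOS4); T.append(cv2.convertScaleAbs(im,alpha=1.4))
        print(n,u)
cv2.imwrite("pics/z6.png",np.vstack([np.hstack(T[:2]),np.hstack(T[2:])]))
c=dict(np.load("top6.npz"))
# height map along the fence front
for n in("top","side"):
  for f in("0","6"):
    c=dict(np.load(n+f+".npz"))
    P=[w(s,t,.0) for t in(-70,-80,-90,-100,-150,-250) for s in(610,614,618)]
    u=np.rint(proj(c,P)).astype(int); d=c["depth"][u[:,1],u[:,0]]; X=ray(c,u,0.); R=np.array(c["R"]);t=np.array(c["t"]).ravel()
    dz=(X@R.T+t)[:,2]; o=-R.T@t; print(n,f,((1-d/dz)*o[2]*1000).round(0).reshape(-1,3).tolist())
```

```text
top [244 182]
top [244 182]
side [274 280]
side [274 280]
top 0 [[-0.0, -0.0, -2.0], [-0.0, -2.0, 1.0], [1.0, 1.0, 0.0], [1.0, -4.0, 7.0], [-4.0, -3.0, -1.0], [6.0, 3.0, 3.0]]
top 6 [[8.0, 2.0, -2.0], [-4.0, 2.0, 5.0], [22.0, 25.0, 24.0], [23.0, 21.0, 23.0], [4.0, 3.0, -2.0], [-1.0, 0.0, 2.0]]
side 0 [[-5.0, -2.0, 4.0], [0.0, -3.0, 10.0], [3.0, -1.0, 14.0], [3.0, 2.0, -0.0], [-5.0, 1.0, 8.0], [2.0, 0.0, 7.0]]
side 6 [[3.0, -5.0, 15.0], [-4.0, 0.0, 10.0], [-1.0, 2.0, 10.0], [19.0, 21.0, 17.0], [-1.0, -7.0, 3.0], [2.0, -7.0, 15.0]]
```

View pics/z6.png

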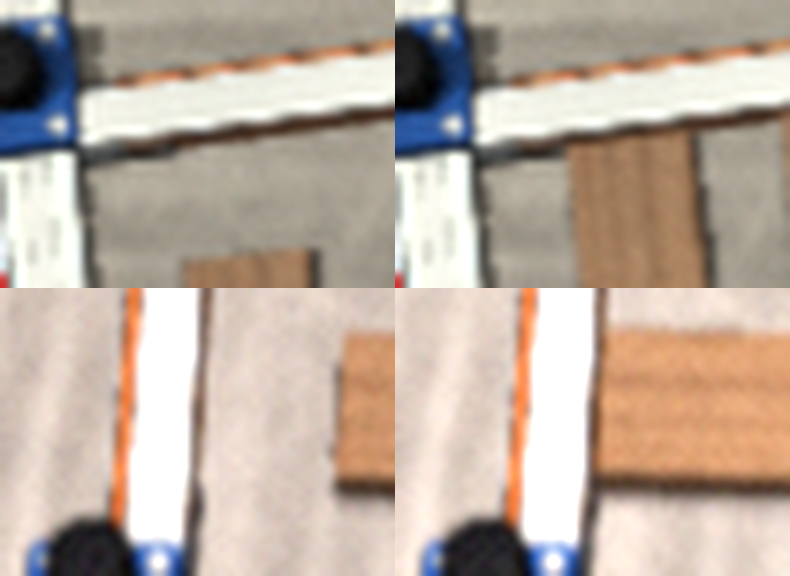

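A dark strip lies in front of the fence at its left end, up to about block a's left edge (top crop (75–175,155), with a bump at (195,500) in the side crop). It probably catches the corner. I'll grip block a, back off, shift it about 10 mm right and push in again.

Emit:
drive_tool --moves '[68,-45,0,0,0,0,0,68,-45,-1,0,0,0,0,68,-45,-1,0,0,0,0,68,-45,0,10,0,0,0,68,-20,0,20,0,0,0,68,0,0,20,0,0,0,68,0,0,12,0,0,0,68,0,0,0,0,0,0]'

```text
t: 22.35
tool_pos: [0.573, -0.0416, 0.1964]
orientation: [0.198, -3.13, -0.002]
force: [-1.3, -1.2, -0.1]
opening: 0.0681
gripper_force: 0.0
```

Emit:
drive_tool --moves '[40,0,0,0,0,0,0,40,0,0,0,0,0,0,40,0,0,0,0,0,0,40,0,0,0,0,0,0,40,4,0,0,0,0,0,40,2,-5,0,0,0,0,40,0,-5,0,0,0,0,40,0,0,0,0,0,0]'

```text
t: 23.15
tool_pos: [0.5695, -0.0529, 0.2012]
orientation: [-0.197, 3.133, -0.0]
force: [-0.6, 2.4, 7.0]
opening: 0.0494
gripper_force: 35.0
```

```bash
python3 st.py
```

```text
t 23.15 s 558.4 t -123.9 z 201.2 R [-0.125  0.992] yaw 97.2 tilt [0.0022 0.0001] F s,t,z [-0.3  2.5  7. ] open 49.4 gf 35.002126693725586 q6 -1.88
```

Emit:
drive_tool --moves '[40,-3,0,0,0,0,0,40,-2,0,0,0,0,0,40,-1,0,0,0,0,0,40,-1,0,0,0,0,0,40,0,0,0,0,0,0,40,0,0,0,0,0,0]'

```text
t: 23.75
tool_pos: [0.5757, -0.0522, 0.2012]
orientation: [0.198, -3.135, 0.001]
force: [-7.0, -1.6, 12.9]
opening: 0.0491
gripper_force: 35.0
```

```bash
python3 st.py
```

```text
t 23.75 s 564.6 t -124.0 z 201.2 R [-0.126  0.992] yaw 97.21 tilt [-0.0005 -0.0007] F s,t,z [-7.1 -0.7 12.9] open 49.1 gf 35.003846883773804 q6 -1.88
```

Emit:
drive_tool --moves '[40,-1,0,0,0,0,0,40,0,0,0,0,0,0,68,1,0,0,0,0,0,68,0,0,0,0,0,0,68,0,0,0,0,0,0,68,0,0,-25,0,0,0,68,0,0,-40,0,0,0,68,50,0,0,0,0,0]'

```text
t: 24.55
tool_pos: [0.5323, -0.0587, 0.2726]
orientation: [-0.198, 3.12, -0.006]
force: [0.7, -1.6, 2.0]
opening: 0.0683
gripper_force: 0.0
```

Emit:
drive_tool --moves '[68,50,0,0,0,0,0,68,50,0,0,0,0,0,68,50,0,0,0,0,0,68,0,0,0,0,0,0]'

```text
t: 24.95
tool_pos: [0.3715, -0.0761, 0.262]
orientation: [0.196, -3.131, -0.002]
force: [0.2, 0.1, -0.2]
opening: 0.0684
gripper_force: 0.0
```

```bash
python3 st.py; python3 edges.py;python3 edges.py
```

```text
t 24.95 s 359.0 t -122.1 z 262.0 R [-0.125  0.992] yaw 97.15 tilt [-0.0048  0.001 ] F s,t,z [ 0.2  0.1 -0.2] open 68.4 gf 0.0 q6 -2.03
top t -125.0 sides rel yaw [0.04 0.44] near edge s 512.6, yaw -0.28 side width 46.6
top t -199.4 sides rel yaw [0.02 0.05] near edge s 514.0, yaw -0.00 side width 46.5
top t -303.4 sides rel yaw [0.05 0.24] near edge s 514.0, yaw 0.11 side width 45.8
top fence rear slope -0.02
side t -120.5 sides rel yaw [-0.04  0.3 ] near edge s 511.4, yaw -0.11 side width 49.3
side t -195.9 sides rel yaw [0.14 0.73] near edge s 512.9, yaw -1.00 side width 49.3
side t -300.5 sides rel yaw [ 0.01 -0.23] near edge s 512.8, yaw -0.50 side width 49.1
side fence rear slope -0.13
top t -124.9 sides rel yaw [-0.09  0.41] near edge s 512.6, yaw -0.46 side width 46.5
top t -199.4 sides rel yaw [0.01 0.04] near edge s 514.0, yaw -0.09 side width 46.6
top t -303.4 sides rel yaw [0.16 0.21] near edge s 514.0, yaw -0.57 side width 45.8
top fence rear slope 0.01
side t -118.4 sides rel yaw [-0.2  0.1] near edge s 511.5, yaw -0.40 side width 49.4
side t -197.3 sides rel yaw [0.17 0.54] near edge s 512.8, yaw 0.06 side width 49.2
side t -300.1 sides rel yaw [-0.43  0.15] near edge s 512.9, yaw -1.24 side width 49.4
side fence rear slope -0.06
```

Block a is square, but my back-off on release may have drawn it out a little. Final push on its near end with the closed fingers.

Emit:
drive_tool --moves '[15,-35,-1,5,0,0,0,15,-35,0,20,0,0,0,15,0,0,20,0,0,0,15,0,0,20,0,0,0,15,0,0,0,0,0,0,15,0,0,0,0,0,0,15,0,0,0,0,0,0]'

```text
t: 25.85
tool_pos: [0.4483, -0.0693, 0.2009]
orientation: [-0.198, 3.134, -0.001]
force: [0.1, 0.4, -1.0]
opening: 0.0175
gripper_force: 0.0
```

```bash
python3 st.py
```

```text
t 25.85 s 436.1 t -124.9 z 200.9 R [-0.126  0.992] yaw 97.22 tilt [ 0.0015 -0.0004] F s,t,z [ 0.1  0.4 -1. ] open 17.5 gf 0.0 q6 -1.96
```

Emit:
drive_tool --moves '[15,-25,1,6,0,0,0,15,-25,0,0,0,0,0,15,-12,0,0,0,0,0,15,-4,0,0,0,0,0,15,-2,0,0,0,0,0,15,0,0,0,0,0,0]'

```text
t: 26.45
tool_pos: [0.5144, -0.0597, 0.1942]
orientation: [-0.197, 3.135, -0.0]
force: [-0.0, 0.3, -0.1]
opening: 0.0151
gripper_force: 0.0
```

```bash
python3 st.py
```

```text
t 26.45 s 502.9 t -123.7 z 194.2 R [-0.125  0.992] yaw 97.21 tilt [ 0.0005 -0.0001] F s,t,z [-0.   0.3 -0.1] open 15.1 gf 0.0 q6 -1.91
```

Emit:
drive_tool --moves '[15,-1,0,0,0,0,0,15,-1,0,0,0,0,0,15,0,0,0,0,0,0,15,0,0,0,0,0,0]'

```text
t: 26.85
tool_pos: [0.5164, -0.0594, 0.1938]
orientation: [0.197, -3.135, 0.0]
force: [-0.3, -0.7, -0.0]
opening: 0.0151
gripper_force: 0.3
```

```bash
python3 st.py
```

```text
t 26.85 s 504.8 t -123.6 z 193.8 R [-0.125  0.992] yaw 97.2 tilt [-0.0001 -0.    ] F s,t,z [-0.4 -0.6 -0. ] open 15.1 gf 0.26910355081781745 q6 -1.91
```

Emit:
drive_tool --moves '[15,-1,0,0,0,0,0,15,-1,0,0,0,0,0,15,-1,0,0,0,0,0,15,0,0,0,0,0,0,15,0,0,0,0,0,0]'

```text
t: 27.35
tool_pos: [0.5181, -0.0592, 0.1932]
orientation: [0.197, -3.13, -0.0]
force: [-12.0, -2.4, 8.5]
opening: 0.0152
gripper_force: 5.9
```

```bash
python3 st.py
```

```text
t 27.35 s 506.6 t -123.6 z 193.2 R [-0.126  0.992] yaw 97.22 tilt [-0.0051 -0.0002] F s,t,z [-12.2  -0.8   8.5] open 15.2 gf 5.9087929129600525 q6 -1.91
```

Contact is now at 506.6 with 12 N, matching b and c. Retreat and re-measure.

Emit:
drive_tool --moves '[15,10,0,0,0,0,0,60,30,0,0,0,0,0,60,40,0,-30,0,0,0,60,40,0,-30,0,0,0,60,30,0,-40,0,0,0,60,0,0,0,0,0,0]'

```text
t: 27.95
tool_pos: [0.3702, -0.0786, 0.3004]
orientation: [-0.195, 3.123, -0.009]
force: [1.3, 0.2, 0.2]
opening: 0.0507
gripper_force: 0.0
```

```bash
python3 st.py; python3 edges.py
python3 - <<'E'
from meas import *
a=np.radians(7.2);M=np.array([[np.cos(a),np.sin(a)],[-np.sin(a),np.cos(a)]])
for n in("top","side"):
    c=cam(n); np.savez(n+"7.npz",**c); h,off=masks(c,n); H,S,V=[h[...,i].astype(int) for i in range(3)]
    for k,m,z in(("knobtop",V<38,.086),("knobtop",V<38,.07),("blue",(H>100)&(H<125)&(S>150),.044),("red",((H<6)|(H>174))&(S>150)&(V>100),.0225)):
        for p in comps(m,off,50):
            X=ray(c,p,z)[:,:2]*1000@M.T; ctr=(X.max(0)+X.min(0))/2
            if abs(ctr[1]+30)<45 and ctr[0]>540: print(n,k,z,"ctr s,t",ctr.round(1),"min",X.min(0).round(1),"max",X.max(0).round(1))
E
```

```text
t 27.95 s 357.5 t -124.4 z 300.4 R [-0.125  0.992] yaw 97.16 tilt [ 0.0124 -0.0047] F s,t,z [1.3 0.  0.2] open 50.7 gf 0.0 q6 -2.04
top t -125.0 sides rel yaw [-0.    0.38] near edge s 514.1, yaw 0.45 side width 46.8
top t -199.4 sides rel yaw [-0.   0.1] near edge s 514.0, yaw 0.01 side width 46.6
top t -303.0 sides rel yaw [0.21 0.12] near edge s 514.1, yaw -0.13 side width 45.9
top fence rear slope -0.0
side t -119.8 sides rel yaw [-0.36  0.38] near edge s 513.2, yaw 0.64 side width 49.5
side t -197.7 sides rel yaw [0.65 0.66] near edge s 512.8, yaw -0.06 side width 49.1
side t -300.2 sides rel yaw [-0.24 -0.33] near edge s 512.9, yaw -1.02 side width 49.2
side fence rear slope -0.08
top knobtop 0.086 ctr s,t [641.3 -37. ] min [626.2 -52.2] max [656.4 -21.8]
top knobtop 0.086 ctr s,t [683.1 -57.9] min [678.8 -60. ] max [687.5 -55.8]
top knobtop 0.07 ctr s,t [645.  -34.2] min [629.7 -49.7] max [660.2 -18.8]
top knobtop 0.07 ctr s,t [687.3 -55.4] min [682.9 -57.5] max [691.7 -53.3]
top blue 0.044 ctr s,t [640.6 -35. ] min [619.5 -55.6] max [661.7 -14.3]
top red 0.0225 ctr s,t [573.2  -3.3] min [568.9 -16.2] max [577.5   9.5]
side knobtop 0.086 ctr s,t [640.4 -26. ] min [627.3 -42.7] max [653.5  -9.4]
side knobtop 0.07 ctr s,t [642.3 -32.1] min [629. -49.] max [655.6 -15.2]
side blue 0.044 ctr s,t [640.9 -29.4] min [616.3 -50.3] max [665.5  -8.4]
side red 0.0225 ctr s,t [570.6  -1.6] min [566.3 -15.9] max [575.   12.7]
```

All three near edges now agree within 0.5 mm and are square. Next, the pointer-to-mark distance.

```bash
cat > prof.py <<'E'
from h import *
a=np.radians(7.2)
def prof(c,z,t0,t1,s0=540,s1=680):
    S=np.arange(s0,s1,.5); T=np.arange(t0,t1,1.)
    P=np.array([[(s*np.cos(a)-t*np.sin(a))/1000,(s*np.sin(a)+t*np.cos(a))/1000,z] for s in S for t in T])
    u=proj(c,P).astype(np.float32).reshape(len(S),len(T),2)
    return S,cv2.remap(c["color"],u[...,0],u[...,1],cv2.INTER_CUBIC).astype(float)
def cen(S,w,lo,hi):
    k=(S>=lo)&(S<=hi); w=np.clip(w[k]-.35*w[k].max(),0,None); return (S[k]*w).sum()/w.sum(), w.max()
def both(c,n,plo,phi,t0=-6,t1=4):
    S,I=prof(c,.0225,t0,t1); m=I.mean(1); red=m[:,0]-m[:,1]; print(n,"mark s %.2f (%.0f)"%cen(S,red,560,585))
    for z in(.0225,.026,.03):
        S,I=prof(c,z,t0,t1); d=255-I.mean(1)[:,0]; 
        d=d-np.median(d); print(n,"z",z,"pointer s %.2f (%.0f)"%cen(S,d,plo,phi))
if __name__=="__main__":
    for n in("top","side"):
        c=dict(np.load(n+"7.npz")); both(c,n,608,632)
        S,I=prof(c,.0225,-6,4); print(dict(zip(S[::4].astype(int).tolist(),I.mean(1)[::4].round().astype(int)[:,:2].tolist())))
E
python3 prof.py
```

```text
top mark s 573.09 (95)
top z 0.0225 pointer s 621.84 (79)
top z 0.026 pointer s 621.10 (79)
top z 0.03 pointer s 620.25 (79)
{540: [160, 165], 542: [179, 184], 544: [186, 192], 546: [183, 189], 548: [176, 182], 550: [168, 174], 552: [170, 176], 554: [180, 187], 556: [185, 191], 558: [178, 183], 560: [159, 163], 562: [162, 168], 564: [182, 191], 566: [183, 191], 568: [176, 128], 570: [174, 53], 572: [176, 30], 574: [174, 30], 576: [170, 50], 578: [153, 89], 580: [152, 144], 582: [178, 186], 584: [187, 197], 586: [181, 188], 588: [172, 177], 590: [164, 169], 592: [168, 174], 594: [179, 186], 596: [184, 191], 598: [179, 185], 600: [164, 169], 602: [163, 169], 604: [180, 187], 606: [184, 190], 608: [176, 181], 610: [164, 168], 612: [173, 177], 614: [186, 192], 616: [180, 186], 618: [140, 145], 620: [86, 87], 622: [58, 59], 624: [93, 95], 626: [153, 158], 628: [179, 185], 630: [186, 192], 632: [183, 188], 634: [183, 189], 636: [183, 188], 638: [182, 188], 640: [179, 185], 642: [178, 184], 644: [178, 184], 646: [177, 184], 648: [178, 184], 650: [179, 186], 652: [180, 186], 654: [180, 187],
[... 817 characters left out ...]
214], 598: [216, 217], 600: [229, 231], 602: [232, 234], 604: [229, 230], 606: [211, 212], 608: [212, 214], 610: [227, 229], 612: [237, 238], 614: [231, 233], 616: [178, 177], 618: [94, 93], 620: [100, 100], 622: [187, 186], 624: [235, 237], 626: [235, 237], 628: [232, 234], 630: [231, 232], 632: [230, 232], 634: [231, 232], 636: [232, 232], 638: [231, 232], 640: [231, 232], 642: [231, 232], 644: [231, 232], 646: [231, 231], 648: [231, 232], 650: [231, 231], 652: [230, 231], 654: [231, 232], 656: [232, 232], 658: [230, 232], 660: [230, 232], 662: [231, 232], 664: [231, 231], 666: [230, 231], 668: [231, 231], 670: [231, 232], 672: [230, 232], 674: [230, 232], 676: [230, 232], 678: [230, 232]}
```

Pull distance is about 48 mm. Move above the knob.

Emit:
drive_tool --moves '[60,-40,20,0,0,0,0,60,-42,20,0,0,0,0,60,-42,15,0,0,0,0,60,-42,15,0,0,0,0,60,-42,10,0,0,0,0,60,-42,6,0,0,0,0,60,-34,0,0,0,0,0,60,0,0,0,0,0,0]'

```text
t: 28.95
tool_pos: [0.644, 0.0444, 0.2881]
orientation: [0.2, -3.129, -0.001]
force: [-0.4, -0.7, 0.1]
opening: 0.0598
gripper_force: 0.0
```

```bash
python3 st.py
```

```text
t 28.95 s 644.5 t -36.6 z 288.1 R [-0.127  0.992] yaw 97.3 tilt [-0.0059  0.0003] F s,t,z [-0.5 -0.6  0.1] open 59.8 gf 0.0 q6 -1.71
```

Emit:
drive_tool --moves '[60,2,0,15,0,0,0,60,0,0,17,0,0,0,60,0,0,16,0,0,0,60,0,0,0,0,0,0,60,0,0,0,0,0,0]'

```text
t: 29.45
tool_pos: [0.6389, 0.0427, 0.245]
orientation: [0.197, -3.134, -0.0]
force: [0.1, -0.2, -0.3]
opening: 0.0597
gripper_force: 0.0
```

```bash
python3 st.py
```

```text
t 29.45 s 639.2 t -37.7 z 245.0 R [-0.125  0.992] yaw 97.2 tilt [-0.0016  0.    ] F s,t,z [ 0.1 -0.2 -0.3] open 59.7 gf 0.0 q6 -1.71
```

Emit:
drive_tool --moves '[20,0,0,0,0,0,0,20,0,0,0,0,0,0,20,0,0,0,0,0,0,20,0,0,0,0,0,0,20,0,0,0,0,0,0,20,0,0,0,0,0,0]' --grip_force 40

```text
t: 30.05
tool_pos: [0.6396, 0.0464, 0.2467]
orientation: [-0.2, 3.134, 0.01]
force: [-2.8, 17.0, 3.1]
opening: 0.0289
gripper_force: 40.0
```

```bash
python3 st.py
```

```text
t 30.05 s 640.4 t -34.1 z 246.7 R [-0.127  0.992] yaw 97.3 tilt [0.0006 0.0062] F s,t,z [-0.6 17.2  3.1] open 28.9 gf 40.00148731051013 q6 -1.71
```

The grip is 9 mm high and 3.5 mm off-centre, so I'll regrip lower and centred.

Emit:
drive_tool --moves '[60,0,0,0,0,0,0,60,0,0,0,0,0,0,60,0,3.5,0,0,0,0,60,-2,0,8,0,0,0,60,0,0,0,0,0,0,20,0,0,0,0,0,0,20,0,0,0,0,0,0,20,0,0,0,0,0,0]'

```text
t: 30.85
tool_pos: [0.6413, 0.0465, 0.2378]
orientation: [-0.197, 3.135, -0.0]
force: [-0.3, -0.2, 0.0]
opening: 0.0405
gripper_force: 0.0
```

Emit:
drive_tool --moves '[20,0,0,0,0,0,0,20,0,0,0,0,0,0,20,0,0,0,0,0,0]'

```text
t: 31.15
tool_pos: [0.6412, 0.0475, 0.2379]
orientation: [-0.198, 3.135, 0.003]
force: [-0.5, 4.8, 0.8]
opening: 0.0287
gripper_force: 40.0
```

```bash
python3 st.py
```

```text
t 31.15 s 642.1 t -33.2 z 237.9 R [-0.126  0.992] yaw 97.23 tilt [0.0001 0.0016] F s,t,z [0.1 4.8 0.8] open 28.7 gf 40.000050156377256 q6 -1.7
```

Emit:
drive_tool --moves '[20,4,1,0,0,0,0,20,6,0,0,0,0,0,20,6,0,0,0,0,0,20,6,0,0,0,0,0,20,6,0,0,0,0,0,20,6,0,0,0,0,0,20,6,0,0,0,0,0,20,4,0,0,0,0,0]'

```text
t: 31.95
tool_pos: [0.5969, 0.0422, 0.2379]
orientation: [-0.197, 3.134, 0.001]
force: [4.6, 4.1, -3.3]
opening: 0.0289
gripper_force: 40.0
```

Emit:
drive_tool --moves '[20,2,0,0,0,0,0,20,0,0,0,0,0,0,20,0,0,0,0,0,0,20,0,0,0,0,0,0]'

```text
t: 32.35
tool_pos: [0.5952, 0.0419, 0.2379]
orientation: [-0.197, 3.135, 0.001]
force: [4.4, 4.2, -3.3]
opening: 0.0291
gripper_force: 40.0
```

```bash
python3 st.py
python3 - <<'E'
from prof import *
for n in("side","top"):
    c=cam(n); np.savez(n+"8.npz",**c)
    P=[[(s*np.cos(a)-t*np.sin(a))/1000,(s*np.sin(a)+t*np.cos(a))/1000,.0225] for s,t in((572,-3),)]
    u=proj(c,P)[0].astype(int); print(n,u)
    im=c["color"][max(u[1]-30,0):u[1]+30,u[0]-40:u[0]+40,::-1]; cv2.imwrite("pics/%s8.png"%n,cv2.resize(im,None,fx=6,fy=6,interpolation=cv2.INTER_CUBIC))
a1,b1=[cv2.imread("pics/%s8.png"%n) for n in("side","top")]
cv2.imwrite("pics/c8.png",cv2.resize(np.hstack([a1,b1]),(800,300)))
c=dict(np.load("side8.npz")); S,I=prof(c,.0225,-6,4); print(dict(zip(S[20:110:2].tolist(),I.mean(1)[20:110:2].round().astype(int)[:,:2].tolist())))
E
```

```text
t 32.35 s 595.7 t -33.0 z 237.9 R [-0.125  0.992] yaw 97.2 tilt [0.0007 0.0004] F s,t,z [ 4.9  3.6 -3.3] open 29.1 gf 39.99931580736302 q6 -1.71
side [289 316]
top [213 200]
{550.0: [220, 212], 551.0: [227, 220], 552.0: [229, 224], 553.0: [228, 224], 554.0: [227, 222], 555.0: [221, 214], 556.0: [210, 202], 557.0: [201, 191], 558.0: [204, 194], 559.0: [217, 208], 560.0: [230, 223], 561.0: [239, 230], 562.0: [239, 229], 563.0: [224, 214], 564.0: [203, 193], 565.0: [165, 156], 566.0: [121, 114], 567.0: [83, 78], 568.0: [50, 48], 569.0: [40, 40], 570.0: [35, 37], 571.0: [35, 37], 572.0: [40, 40], 573.0: [44, 43], 574.0: [46, 46], 575.0: [53, 52], 576.0: [63, 62], 577.0: [70, 69], 578.0: [72, 70], 579.0: [67, 65], 580.0: [57, 56], 581.0: [47, 47], 582.0: [38, 39], 583.0: [33, 34], 584.0: [33, 33], 585.0: [34, 34], 586.0: [35, 36], 587.0: [38, 39], 588.0: [41, 41], 589.0: [42, 41], 590.0: [42, 40], 591.0: [39, 39], 592.0: [36, 36], 593.0: [34, 34], 594.0: [32, 33]}
```

View pics/c8.png

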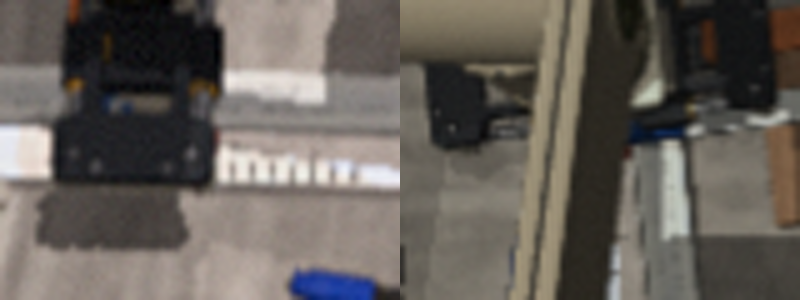

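The gripper body hides the pointer in the side view; in the top view only the carriage front, at (655,130), and the rule are visible. TCP travel is 46.4 mm of the 47.8 mm estimate, so add 1.5 mm and check carriage travel by the rule's edge.

Emit:
drive_tool --moves '[20,1.5,0,0,0,0,0,20,0,0,0,0,0,0,20,0,0,0,0,0,0,20,0,0,0,0,0,0]'

```text
t: 32.85
tool_pos: [0.5937, 0.0418, 0.2379]
orientation: [-0.197, 3.135, 0.001]
force: [5.1, 3.4, -2.6]
opening: 0.0287
gripper_force: 40.0
```

```bash
python3 st.py
python3 - <<'E'
from prof import *
for n in("top","side"):
    c=cam(n); np.savez(n+"9.npz",**c)
    for f,d in(("7",dict(np.load(n+"7.npz"))),("9",c)):
        for t0,t1 in((-75,-63),(-92,-78),(-172,-156),(-270,-255),(-335,-325)):
            S,I=prof(d,.031,t0,t1,540,680); g=I.mean(1); w=(g.min(1)-1.0*(g.max(1)-g.min(1)))
            lo,hi=(610,660) if f=="7" else (562,612)
            k=(S>=lo)&(S<=hi); th=(w[k].max()+np.percentile(w[k],10))/2; kk=S[k][w[k]>th]
            print(n,f,(t0,t1),"bright span",kk.min(),kk.max(),"max",w[k].max().round())
    h=cv2.cvtColor(c["color"],cv2.COLOR_RGB2HSV)
E
```

```text
t 32.85 s 594.3 t -32.9 z 237.9 R [-0.125  0.992] yaw 97.21 tilt [0.0008 0.0005] F s,t,z [ 5.5  2.8 -2.6] open 28.7 gf 39.99933906714432 q6 -1.71
top 7 (-75, -63) bright span 622.0 640.5 max 169.0
top 7 (-92, -78) bright span 621.5 640.5 max 163.0
top 7 (-172, -156) bright span 621.5 640.5 max 172.0
top 7 (-270, -255) bright span 621.5 640.5 max 179.0
top 7 (-335, -325) bright span 622.0 653.5 max 163.0
top 9 (-75, -63) bright span 562.0 592.5 max 112.0
top 9 (-92, -78) bright span 562.0 582.0 max 114.0
top 9 (-172, -156) bright span 574.5 593.5 max 175.0
top 9 (-270, -255) bright span 574.5 593.5 max 179.0
top 9 (-335, -325) bright span 573.5 593.5 max 164.0
side 7 (-75, -63) bright span 610.0 637.0 max 212.0
side 7 (-92, -78) bright span 618.0 649.0 max 208.0
side 7 (-172, -156) bright span 617.5 660.0 max 209.0
side 7 (-270, -255) bright span 618.5 648.5 max 217.0
side 7 (-335, -325) bright span 617.0 636.5 max 199.0
side 9 (-75, -63) bright span 562.0 566.5 max 105.0
side 9 (-92, -78) bright span 562.0 576.0 max 80.0
side 9 (-172, -156) bright span 577.0 604.0 max 44.0
side 9 (-270, -255) bright span 583.5 612.0 max 100.0
side 9 (-335, -325) bright span 581.5 612.0 max 105.0
```

Carriage travel by the rule's edges is 47.0 mm against the 47.9 needed, so one last 1 mm, then check the rule and hand in.

Emit:
drive_tool --moves '[20,1,0,0,0,0,0,20,0,0,0,0,0,0,20,0,0,0,0,0,0,20,0,0,0,0,0,0]'

```text
t: 33.35
tool_pos: [0.5927, 0.0416, 0.2379]
orientation: [-0.197, 3.135, 0.001]
force: [5.7, 3.4, -2.4]
opening: 0.0292
gripper_force: 40.0
```

```bash
python3 st.py
python3 - <<'E'
from prof import *
c=cam("top")
for t0,t1 in((-172,-156),(-270,-255)):
    S,I=prof(c,.031,t0,t1,540,680); g=I.mean(1); w=2*g.min(1)-g.max(1); k=(S>=562)&(S<=612); kk=S[k][w[k]>(w[k].max()+np.percentile(w[k],10))/2]; print(kk.min(),kk.max())
for t in(-124,-199.5,-302):   # near edges of blocks: strong red-green step
    S,I=prof(c,.022,t-12,t+12,495,535); b=I.mean(1); print(t,S[np.argmax(np.gradient(b[:,0]-b[:,2]))])
E
```

```text
t 33.35 s 593.3 t -33.0 z 237.9 R [-0.125  0.992] yaw 97.21 tilt [0.0008 0.0004] F s,t,z [ 6.1  2.6 -2.4] open 29.2 gf 39.99945086427033 q6 -1.71
573.5 591.5
573.0 592.0
-124 515.5
-199.5 515.5
-302 515.0
```

Travel is 48 mm and the blocks are still lined up; hand in.

```bash
python3 -c "
from plant import robot
print(robot.close_job())"
```

```text
the job is handed in; nothing more can be done
None
```

The job is handed in: all three blocks measured flush and square at the fence, and the knob is still gripped with the rule pulled out 48 mm. The red mark measured 47.9 mm from the pointer's home; the gripper hid the pointer at the end, so the match rests on carriage travel, not on seeing the pointer over the mark.

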